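Strip the gear stack from its assembly stand into the printed nests

TASK

Take the trial-fitted spindle parts off the post of the assembly stand from the top down - shaft collar, belt pulley, gear, square flange - and set each one flat, right way up, in the printed nest of its own shape and size before lifting the next, so that they lie ready for measuring. Lower each part into its nest before letting go, and leave the screw jar where it stands.

Things in the scene. Friction and masses are not known exactly. Their poses are not given: they have to be found in the camera images.
- collar: Dark steel shaft collar, a plain ring with a slit and a small clamp screw: outside diameter 26, bore 14, thickness 14 mm. Top of the stack. Origin: centre of its underside, z up. Grip it across the outside diameter.
- pulley: Aluminium timing-belt pulley, bright: outside diameter 38, bore 14, thickness 14 mm. Second from the top. Origin: centre of its underside, z up. Grip it across the outside diameter.
- gear: Steel spur gear with 24 teeth: outside diameter 50, bore 14, thickness 14 mm. Third from the top. Origin: centre of its underside, z up. Grip it across the outside diameter.
- flange: Square aluminium flange plate, 56 x 56 mm and 14 mm thick, a bolt hole in each corner and a 14 mm bore in the middle. Bottom of the stack; its corners show beyond the gear. Origin: centre of its underside, z up, x and y square to its sides. Grip it across two parallel sides.
- stand: Assembly stand, fixed: dark steel plate 80 x 80 x 12 mm, a boss and a bare upright post, 8 mm across, tip 64 mm above the worktop. The post passes loosely (3 mm all round) through the parts' bores, 6 mm into the collar. Undersides of the parts stand 16 (flange), 30 (gear), 44 (pulley), 58 mm (collar) above the worktop. Lift straight up. Origin: centre of the underside.
- nest_collar: Smallest round grey plastic dish, fixed; the nest for the collar. Recess 38 mm across at the floor, flaring to about 42 mm at the rim. Its floor is 4 mm and its rim 8 mm above the worktop. Origin: centre of its underside.
- nest_pulley: Middle-sized round grey plastic dish, fixed; the nest for the pulley. Recess 50 mm across at the floor, flaring to about 54 mm at the rim. Its floor is 4 mm and its rim 8 mm above the worktop. Origin: centre of its underside.
- nest_gear: Largest round grey plastic dish, fixed; the nest for the gear. Recess 62 mm across at the floor, flaring to about 66 mm at the rim. Its floor is 4 mm and its rim 8 mm above the worktop. Origin: centre of its underside.
- nest_flange: Square grey plastic dish, fixed, 80 x 80 mm outside with a square recess 70 x 70 mm; the nest for the flange, which must be turned to lie square in it (any quarter turn). Its floor is 4 mm and its rim 8 mm above the worktop. Origin: centre of its underside, x and y square to its sides.
- jar: Clear jar of screws with a blue lid, 55 mm diameter, 62 mm tall, loose, standing beyond the nests; leave it alone. Origin: centre of its underside.
Things that resemble listed ones, but are neither listed nor needed, are in the scene too. Leave any green or turquoise look-alike of the nest_pulley alone.

How it is judged:
On the way, in this order (a step that is already met when the one before it is completed fails the run):
1. the collar lies flat in its own nest and is let go (horizontal distance between collar and nest_collar below 0.01 m and z of collar in the frame of nest_collar between 0.002 and 0.006 m and angle between collar's own z axis and vertical below 0.08 rad and contact force between collar and the fingers below 0.05 N and linear speed of collar below 0.02 m/s), for 0.2 s.
2. the pulley lies flat in its own nest and is let go (horizontal distance between pulley and nest_pulley below 0.01 m and z of pulley in the frame of nest_pulley between 0.002 and 0.006 m and angle between pulley's own z axis and vertical below 0.08 rad and contact force between pulley and the fingers below 0.05 N and linear speed of pulley below 0.02 m/s), for 0.2 s.
3. the gear lies flat in its own nest and is let go (horizontal distance between gear and nest_gear below 0.01 m and z of gear in the frame of nest_gear between 0.002 and 0.006 m and angle between gear's own z axis and vertical below 0.08 rad and contact force between gear and the fingers below 0.05 N and linear speed of gear below 0.02 m/s), for 0.2 s.
4. the flange lies flat in its own nest and is let go (horizontal distance between flange and nest_flange below 0.01 m and z of flange in the frame of nest_flange between 0.002 and 0.006 m and angle between flange's own z axis and vertical below 0.08 rad and contact force between flange and the fingers below 0.05 N and linear speed of flange below 0.02 m/s), for 0.2 s.
At the end, for the whole second after the job is handed in: Collar, pulley, gear and flange each lie flat and right way up (within 0.08 rad) on the floor of their own nest (underside 2 to 6 mm above the nest's underside, centre within 10 mm of the nest's centre), released and at rest (under 20 mm/s) (horizontal distance between collar and nest_collar below 0.01 m and z of collar in the frame of nest_collar between 0.002 and 0.006 m and angle between each of collar, pulley, gear, flange's own z axis and vertical below 0.08 rad and linear speed of each of collar, pulley, gear, flange below 0.02 m/s and horizontal distance between pulley and nest_pulley below 0.01 m and z of pulley in the frame of nest_pulley between 0.002 and 0.006 m and horizontal distance between gear and nest_gear below 0.01 m and z of gear in the frame of nest_gear between 0.002 and 0.006 m and horizontal distance between flange and nest_flange below 0.01 m and z of flange in the frame of nest_flange between 0.002 and 0.006 m); the robot touches nothing.
It fails at once if the collar is dropped: it falls free more than 2 cm above its nest (horizontal distance between collar and nest_collar below 0.05 m and z of collar in the frame of nest_collar above 0.024 m and contact force between collar and anything else below 0.01 N).
It fails at once if the pulley is dropped: it falls free more than 2 cm above its nest (horizontal distance between pulley and nest_pulley below 0.05 m and z of pulley in the frame of nest_pulley above 0.024 m and contact force between pulley and anything else below 0.01 N).
It fails at once if the gear is dropped: it falls free more than 2 cm above its nest (horizontal distance between gear and nest_gear below 0.05 m and z of gear in the frame of nest_gear above 0.024 m and contact force between gear and anything else below 0.01 N).
It fails at once if the flange is dropped: it falls free more than 2 cm above its nest (horizontal distance between flange and nest_flange below 0.05 m and z of flange in the frame of nest_flange above 0.024 m and contact force between flange and anything else below 0.01 N).
It fails at once if the screw jar is moved more than 2 cm or tipped over (distance of jar from where it was at the start of the episode above 0.02 m or angle between jar's own z axis and vertical above 0.3 rad).
It also fails if it takes over 96 s, if anything falls off the work surface, if the arm or the gripper's body presses on something with over 40 N, if the wrist force passes 120 N, or if a joint passes its speed limit or range.

ROBOT

A 6-joint arm with a two-finger parallel gripper is mounted at the origin on a cart in front of the work surface, level with it; the furniture and walls round the work are solid. World frame = base frame: x ahead of the robot, y to its left, z up, the work surface at z = 0. Lengths are in m, angles in rad, forces in N, time in s.
With the tool pointing down it reaches from about 0.35 to 0.775 m from the base axis. Payload 5.5 kg.
Tool frame: the origin (TCP) lies at the very end of the fingers, on their centre line; the grasp point (between the pads) lies 19 mm behind it; z points along the fingers, y is the line along which they close (so a half turn about z gives the same grasp; the last joint's range is limited). The gripper opens to 85 mm and grips with 20 to 120 N. Pads are 22 mm wide; open, the fingers measure 114 mm over their backs; the gripper's body (76 mm by 85 mm) begins 54 mm behind the grasp point. The pads swing forward as they close: fully open they stand 13 mm farther back than shut.
Start: joints at [1.1, 0.313, 0.046, 1.304, 0, 1.431], TCP at [0.187, 0.544, 0.231] pointing down, gripper open.
Joint ranges: [-2.76, 2.76], [-0.86, 1.69], [-1.03, 1.26], [-2.2, 2.34], [-1.47, 1.5], [-3.14, 3.14]. Speed limits (rad/s): [2.57, 2.57, 3.14, 3.14, 3.14, 3.14].

INTERFACE

Orientations are given as a unit quaternion [w, x, y, z].
In Python, from workcell import get_state, read_camera, hand_in gives the robot as it stands.
- The arm moves only by the tool send_rows, never from a script. Its argument "increments" is a list of rows, each an object of numbers: "dx", "dy", "dz": the shift along the world's x, y, z in units of 25 mm (1.0 is 25 mm); "roll": the turn about the world's z in units of 8 degrees (1.0 is 8 degrees); "claw": the opening, from -1 (shut) to 1 (fully open). In form: [{"dx": .., "dy": .., "dz": .., "roll": .., "claw": ..}, ...]. A call has exactly 5 rows; each row is the pose to reach, as a shift and turn from the pose commanded when the call began; what a row does not reach only later rows make up. A row lasts 1/8 s, in which the tool goes at most 62.5 mm and 10.7 degrees, less where a joint would pass 70% of its speed; a pose out of reach is approached as far as the arm can. A call with a gripper value outside its range is refused whole. The fingers move at their own pace and stop on an object; "grip_force" is the grip in N (left out, the last holds). Time passes only in rows, so rows that repeat a pose let the fingers close, or fill a call up. It gives the time, the measured TCP pose, the force, the opening and the grip force at its end, in the units of the state.
- get_state(): the state, without advancing time (a new reading comes with each control period).
- read_camera(name): name is "scene" or "top" or "wrist"; returns a dict with "image" (420x560x3 uint8, blue, green, red), "fx", "fy", "cx", "cy" (pixels), "dist_coeffs" ([k1, k2, p1, p2, k3] as OpenCV has them; the pictures are not rectified), "world_to_cam" (4x4, takes a point from world to camera coordinates). Camera axes: x right, y up, looking along -z (the intrinsics and any distortion apply to the point x, -y, -z); pixel columns grow to the right and rows downward; lengths in m; the calibration is good to about 2 mm. A picture is of the moment at which its call begins. There is no depth.
- hand_in(): hands the job in; it is judged then, once.
The state is a dict: "clock": time; "joint_pos": joint angles; "qvel": joint speeds; "tau": joint torques, N m; "tcp_pos": TCP position; "orientation": TCP orientation; "wrist_force": force on the tool from outside, world axes, zero at the start; "ft_torque": the same for the moment, N m; "finger_gap": finger opening in m; "grip_force": force on a finger pad.
Only numpy, scipy, OpenCV 4.12 (cv2) and the standard library are available. Lean on these libraries where they do the work, as an engineer would, in place of code of your own. Each camera call takes 0.05 s, during which the arm holds its last target. There are 200 camera calls.

## Working session

There is one attempt and no reset: what is moved stays moved. The work goes in short steps, Python scripts to look and compute and a tool call to move; the robot and the scene stay as the last step left them, time stands still between calls to the robot, and variables do not carry over. Pictures are saved under pics/ and viewed, at most 14 in all, crops included, and the job is handed in when it is done.

Besides the shell and the picture viewer there is one more tool, called after ">>>" as name(argument=value, ...) on one line, values as JSON. send_rows: Moves the arm, as the interface text tells. Its arguments: {"type":"object","properties":{"increments":{"type":"array","items":{"type":"object","properties":{"dx":{"type":"number"},"dy":{"type":"number"},"dz":{"type":"number"},"roll":{"type":"number"},"claw":{"type":"number"}}}},"grip_force":{"type":"number"}},"required":["increments"]}

```bash
mkdir -p pics; ls
cat > h.py <<'E'
import numpy as np, cv2
from workcell import get_state, read_camera, hand_in
def K(c): return np.array([[c['fx'],0,c['cx']],[0,c['fy'],c['cy']],[0,0,1]])
def ray(c,uv):
    p=cv2.undistortPoints(np.array(uv,float).reshape(-1,1,2),K(c),np.array(c['dist_coeffs'],float)).reshape(-1,2)
    W=np.array(c['world_to_cam']);R=W[:3,:3];o=-R.T@W[:3,3]
    d=np.c_[p[:,0],-p[:,1],-np.ones(len(p))]@R
    return o,d
def onz(c,uv,z):
    o,d=ray(c,uv); return o+d*((z-o[2])/d[:,2])[:,None]
def proj(c,P):
    W=np.array(c['world_to_cam']);q=np.atleast_2d(P)@W[:3,:3].T+W[:3,3]
    q=q*[1,-1,-1]
    return cv2.projectPoints(q,np.zeros(3),np.zeros(3),K(c),np.array(c['dist_coeffs'],float))[0].reshape(-1,2)
E
python3 - <<'E'
from h import *
import pickle
for n in ['top','scene']:
    c=read_camera(n);cv2.imwrite(f'pics/{n}0.png',c['image']);pickle.dump(c,open(f'{n}0.pkl','wb'))
    o,_=ray(c,[[280,210]]);print(n,o,c['fx'])
s=get_state();print(s)
E
```

```text
pics
top [0.3710853  0.2545196  1.05535792] 432.66570804076855
scene [-0.06609742 -0.24847743  0.98827605] 526.5020282653555
{'clock': 0.1, 'joint_pos': array([ 1.10043580e+00,  3.13921225e-01,  4.50982530e-02,  1.30362872e+00,
       -2.19536294e-05,  1.43118772e+00]), 'qvel': array([ 0.00127413, -0.00135316,  0.00196763,  0.00064078, -0.00029999,
       -0.00128498]), 'tau': array([ 1.80408853e-03, -4.81724811e+01,  2.99243993e+01,  1.27545709e-02,
       -2.60320030e-04, -2.02179436e-06]), 'tcp_pos': array([0.18654066, 0.54340798, 0.2305027 ]), 'orientation': array([-2.38064296e-04,  1.64623108e-01,  9.86356197e-01, -7.92780209e-04]), 'wrist_force': array([ 0.51551437,  0.14987714, -0.13078833]), 'ft_torque': array([0.01424946, 0.04103255, 0.00050537]), 'grip_force': 0.0, 'finger_gap': 0.08535502489039552}
```

View pics/top0.png

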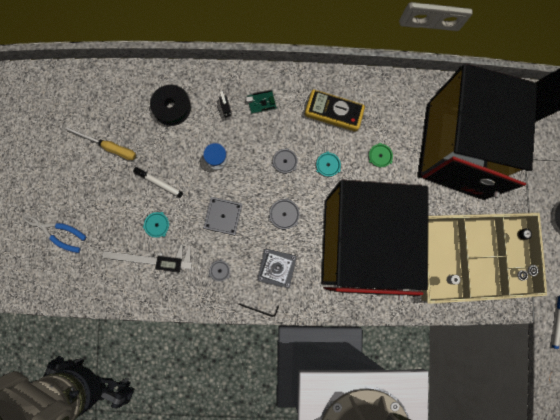

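View pics/scene0.png

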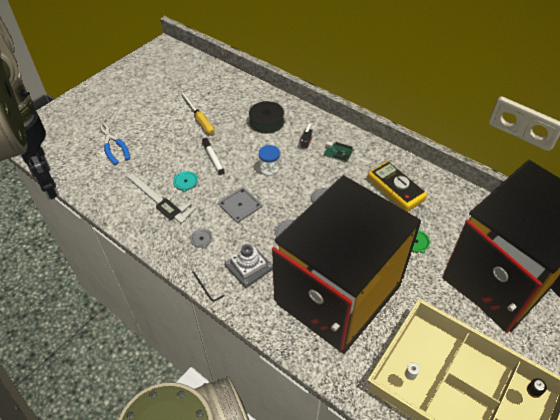

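The top view shows these candidates:
- Stand at about (277,268).
- Grey dishes at (220,270) small, (285,161) middle and (284,214) large.
- Square dish at (223,216).
- Turquoise or green look-alikes at (156,224), (328,164) and (380,155). I'll leave these alone.
- Blue-lid jar at (214,155).
- A tall black box to the right of the stand, spanning columns 325–428.

Next I'll measure the sizes and take an enlarged crop.

Run:
```python
from h import *
import pickle
c=pickle.load(open('top0.pkl','rb'));im=c['image']
crop=cv2.resize(im[142:292,190:340],None,fx=4,fy=4,interpolation=cv2.INTER_CUBIC)
hsv=cv2.cvtColor(im,cv2.COLOR_BGR2HSV)
b=cv2.medianBlur(im,5); g=cv2.cvtColor(b,cv2.COLOR_BGR2GRAY).astype(int)
print([ (p,b[p[1],p[0]].tolist()) for p in [(212,216),(277,161),(276,214),(215,270),(250,190),(300,240)]])
m=((g<135)&(g>60)).astype(np.uint8)*255
m=cv2.morphologyEx(m,cv2.MORPH_OPEN,np.ones((5,5)))
cs,_=cv2.findContours(m,cv2.RETR_EXTERNAL,cv2.CHAIN_APPROX_NONE)
for k in cs:
    (u,v),(w,h),a=cv2.minAreaRect(k)
    if 190<u<340 and 142<v<292 and cv2.contourArea(k)>100:
        P=onz(c,k.reshape(-1,2),0.008)[:,:2]
        r=cv2.minAreaRect((P*1000).astype(np.float32));e=cv2.fitEllipse((P*1000).astype(np.float32))
        print((round(u),round(v)),'rect',np.round(r[0],1),np.round(r[1],1),round(r[2],1),'ell',np.round(e[0],1),np.round(e[1],1))
        cv2.drawContours(crop,[((k-[190,142])*4)],-1,(0,0,255),1)
cv2.imwrite('pics/crop0.png',crop)
for n,uv,z in [('collar top',(277,268),.072),('box corner',(325,290),.0)]: print(n,onz(c,[uv],z))
```

```text
[((212, 216), [112, 111, 112]), ((277, 161), [117, 115, 117]), ((276, 214), [124, 123, 124]), ((215, 270), [117, 115, 117]), ((250, 190), [133, 141, 146]), ((300, 240), [123, 128, 133])]
(197, 282) rect [358.2 407.9] [26.2 52.9] 1.7 ell [356.  410.8] [25.6 55.1]
(213, 288) rect [343.5 367.7] [ 63.8 148.7] 76.0 ell [355.9 367.1] [ 57.7 143.8]
(276, 270) rect [392.  218.8] [ 99.7 103.3] 85.8 ell [392.7 221. ] [ 92.3 105.4]
(283, 215) rect [525.5 205.4] [79.6 84.1] 29.7 ell [528.1 202.5] [79.  84.6]
(222, 214) rect [523.9 354.1] [109.8 103. ] 82.7 ell [517.9 355.5] [104.  111.5]
(326, 164) rect [654.1  93.7] [69.8 66.5] 45.4 ell [656.2  96.1] [65.3 69. ]
(284, 162) rect [660.1 205.1] [70.  65.3] 1.4 ell [659.8 204.5] [65.8 70.5]
(213, 157) rect [667.1 382.4] [88.2 91.1] 22.5 ell [663.  380.4] [87.1 89.7]
(215, 238) rect [494.8 414.8] [ 930.7 1131. ] 2.4 ell [462.7 444.8] [ 826.  1006.8]
collar top [[0.39378185 0.21944594 0.072     ]]
box corner [[0.34457005 0.09934607 0.        ]]
```

View pics/crop0.png

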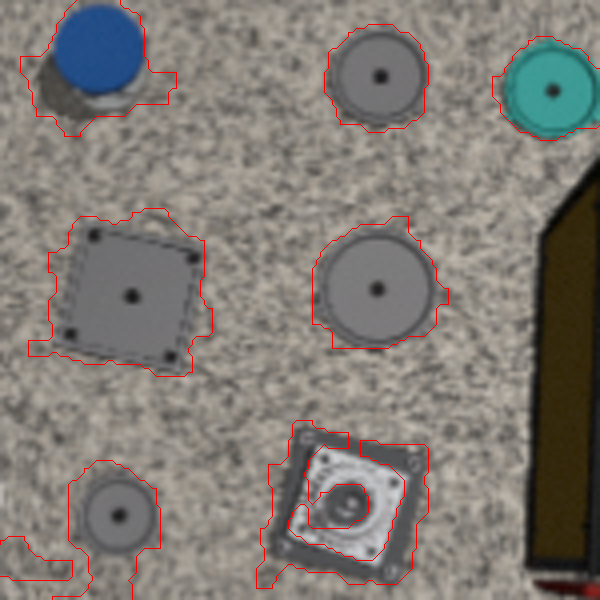

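The crop shows the grey small dish at (119,516), middle at (381,76), large at (378,290) and the square dish at (131,296) turned about 12°. Sizes and grey colour match the descriptions. The neighbouring middle-sized dish at (553,91) is turquoise, so it's a look-alike. The stack is at (348,503), with the flange corners showing.

I'll make a first approach toward the stack at height.

>>> send_rows(increments=[{"dx": 1.5, "dy": -2, "dz": 0, "roll": 0, "claw": 1}, {"dx": 3, "dy": -4, "dz": 0, "roll": 0, "claw": 1}, {"dx": 4.5, "dy": -6, "dz": 0, "roll": 0, "claw": 1}, {"dx": 6, "dy": -8, "dz": 0, "roll": 0, "claw": 1}, {"dx": 6, "dy": -8, "dz": 0, "roll": 0, "claw": 1}], grip_force=50)

```text
clock: 0.72
tcp_pos: [0.339, 0.3406, 0.2311]
orientation: [0.0, 0.168, 0.986, -0.0]
wrist_force: [0.0, 0.0, -0.6]
finger_gap: 0.0856
grip_force: 0.0
```

```bash
cat >> h.py <<'E'
def dot(im,u,v,r=4):
    "darkness-weighted centroid near (u,v)"
    g=cv2.cvtColor(im,cv2.COLOR_BGR2GRAY).astype(float)
    for _ in range(3):
        a,b=int(round(u)),int(round(v));w=g[b-r:b+r+1,a-r:a+r+1];w=np.clip(np.median(w)-12-w,0,None)
        y,x=np.mgrid[b-r:b+r+1,a-r:a+r+1];u,v=(w*x).sum()/w.sum(),(w*y).sum()/w.sum()
    return u,v
def tri(c1,p1,c2,p2):
    o1,d1=ray(c1,[p1]);o2,d2=ray(c2,[p2]);d1=d1[0];d2=d2[0]
    t=np.linalg.lstsq(np.c_[d1,-d2],o2-o1,rcond=None)[0]
    a=o1+t[0]*d1;b=o2+t[1]*d2;return (a+b)/2,np.linalg.norm(a-b)
E
python3 - <<'E'
from h import *
import pickle
c=pickle.load(open('top0.pkl','rb'));s=pickle.load(open('scene0.pkl','rb'))
q=lambda x,y:(x/4+190-.375,y/4+142-.375)
for n,p in dict(collar=(119,516),pulley=(381,76),gear=(378,290),flange=(131,296)).items():
    d=dot(c['image'],*q(*p));P=onz(c,[d],.004)[0];print(n,np.round(d,1),np.round(P,4),'scene px',np.round(proj(s,P),1))
def ang(a,b,z):
    A,B=onz(c,[q(*a),q(*b)],z)[:,:2];v=B-A;return round(np.degrees(np.arctan2(v[1],v[0]))%90,1)
print('nest ang',[ang(a,b,.004) for a,b in [((94,236),(195,258)),((70,334),(171,357)),((94,236),(70,334)),((195,258),(171,357))]])
print('flange ang',[ang(a,b,.03) for a,b in [((325,459),(393,481)),((302,525),(371,551)),((325,459),(302,525)),((393,481),(371,551))]])
print('stand ang',[ang(a,b,.012) for a,b in [((307,437),(415,464)),((285,549),(391,571))]])
print('stand ctr',onz(c,[q(349.5,505)],.012),'collar',onz(c,[q(348,503)],.072),tri(c,q(348,503),s,(247,249)))
B=onz(s,[(277,293),(343,345)],0);print('box base',B)
print('box h',[tri(c,(335,292),s,(275,252)),tri(c,(344,184),s,(345,178))])
print(proj(c,B))
w=read_camera('wrist');t=read_camera('top')
out=np.vstack([cv2.resize(w['image'],(640,480))]);cv2.imwrite('pics/w1.png',out)
o,d=ray(w,[[280,210]]);st=get_state();print('wrist cam',o,d,st['tcp_pos'],st['orientation'],st['joint_pos'].round(2))
E
```

```text
collar [219.3 270.5] [0.3861 0.3557 0.004 ] scene px [[200.8 237.5]]
pulley [284.7 160.7] [0.663  0.2032 0.004 ] scene px [[323.4 197.4]]
gear [283.9 213.8] [0.5281 0.2028 0.004 ] scene px [[290.1 231.8]]
flange [222.6 215.6] [0.5196 0.3532 0.004 ] scene px [[239.5 203.7]]
nest ang [np.float64(79.1), np.float64(78.7), np.float64(78.9), np.float64(78.5)]
flange ang [np.float64(73.4), np.float64(70.7), np.float64(72.1), np.float64(73.5)]
stand ang [np.float64(77.3), np.float64(79.6)]
stand ctr [[0.395465   0.21731219 0.012     ]] collar [[0.39516928 0.22032312 0.072     ]] (array([0.39618201, 0.21934791, 0.06586496]), np.float64(0.0022995840356367088))
box base [[ 3.82352752e-01  1.25434654e-01 -1.11022302e-16]
 [ 3.70545578e-01 -5.41378412e-02  0.00000000e+00]]
box h [(array([0.34954784, 0.106639  , 0.20566133]), np.float64(0.00934262067834491)), (array([0.55796251, 0.09533824, 0.23333046]), np.float64(0.005001490489011681))]
[[314.47891525 274.16466197]
 [386.80488811 280.00528676]]
wrist cam [0.2637489  0.36601262 0.37253567] [[ 0.28708008 -0.07821533 -0.95507185]] [0.33702513 0.34325153 0.23110628] [-3.62376955e-04  1.65734991e-01  9.86170260e-01  3.42771004e-07] [ 0.63  0.13 -0.19  1.25  0.    0.96]
```

View pics/w1.png

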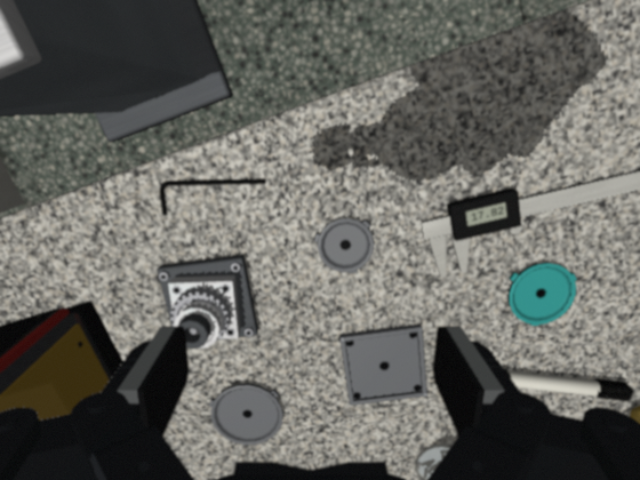

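The wrist view shows the collar top at about (193,331), the collar nest dot at (345,244), the gear nest dot at (247,414) and the flange nest dot at (384,366). I'll cross-check these against the top-view numbers.

Run:
```python
from h import *
w=read_camera('wrist');k=.875
st=get_state();print(st['tcp_pos'],st['qvel'].round(3))
for n,p in dict(collar=(345,244),gear=(247,414),flange=(384,366)).items():
    d=dot(w['image'],p[0]*k,p[1]*k);print(n,np.round(d,1),onz(w,[d],.004)[0].round(4))
u,v=169,290
cv2.imwrite('pics/w2.png',cv2.resize(w['image'][220:310,130:230],None,fx=6,fy=6,interpolation=cv2.INTER_CUBIC))
print(onz(w,[(u,v)],.072))
```

```text
[0.33650703 0.34399298 0.23116103] [ 0.031  0.002  0.006 -0.001 -0.001 -0.001]
collar [299.6 216.4] [0.3857 0.3558 0.004 ]
gear [213.5 363.5] [0.5276 0.203  0.004 ]
flange [333.2 322.2] [0.5191 0.3533 0.004 ]
[[0.39091692 0.22545956 0.072     ]]
```

View pics/w2.png

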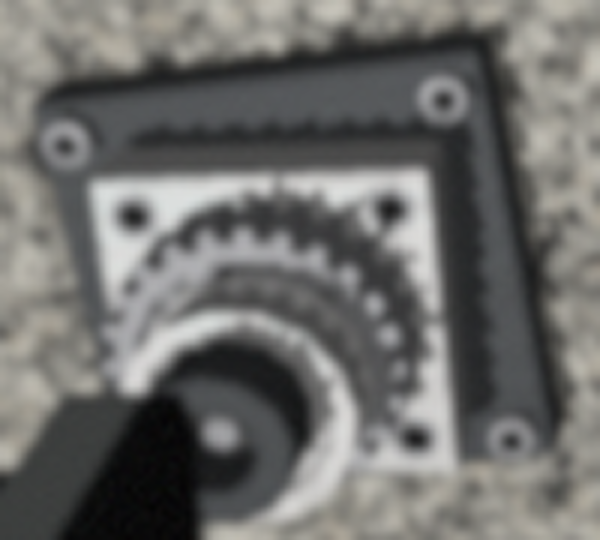

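>>> send_rows(increments=[{"dx": 0.8, "dy": -1.6, "dz": 0, "roll": 0, "claw": 1}, {"dx": 1.5, "dy": -3.3, "dz": 0, "roll": 0, "claw": 1}, {"dx": 2.28, "dy": -4.92, "dz": -0.8, "roll": 0, "claw": 1}, {"dx": 2.28, "dy": -4.92, "dz": -2.4, "roll": 0, "claw": 1}, {"dx": 2.28, "dy": -4.92, "dz": -3.2, "roll": 0, "claw": 1}])

```text
clock: 1.5
tcp_pos: [0.3923, 0.2215, 0.1494]
orientation: [-0.001, 0.164, 0.986, -0.0]
wrist_force: [0.2, -0.5, 0.9]
finger_gap: 0.0853
grip_force: 0.0
```

>>> send_rows(increments=[{"claw": 1}, {"claw": 1}, {"claw": 0.4}, {"claw": 0.4}, {"claw": 0.4}])

```text
schema error: expected keys dx, dy, dz, roll, claw
```

Run:
```python
from h import *
w=read_camera('wrist');im=w['image'].copy();st=get_state();print(st['tcp_pos'],st['finger_gap'])
def circ(x,y,z,r,col):
    a=np.linspace(0,2*np.pi,60);p=proj(w,np.c_[x+r*np.cos(a),y+r*np.sin(a),a*0+z]);cv2.polylines(im,[p.round().astype(int)],True,col,1)
for x,y,col in [(.394,.221,(0,0,255))]:
    circ(x,y,.072,.013,col);circ(x,y,.058,.019,col);circ(x,y,.064,.004,col)
print(proj(w,[.394,.221,.064]))
o=np.hstack([w['image'][120:420,130:430],im[120:420,130:430]]);cv2.imwrite('pics/w3.png',cv2.resize(o,(800,400),interpolation=cv2.INTER_CUBIC))
```

```text
[0.39108815 0.22133141 0.14748374] 0.08540495534505002
[[273.61340283 226.15674154]]
```

View pics/w3.png

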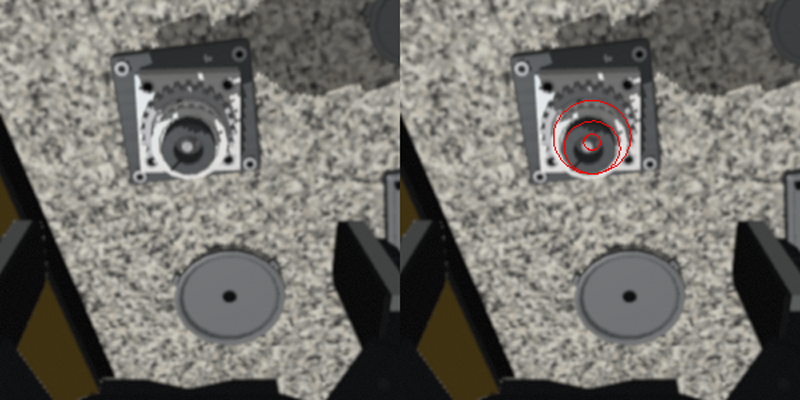

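The overlay shows the post tip at px (270,230), against (273.6,226.2) predicted. That puts the stack about 2 mm farther in x, at roughly (0.396, 0.2195), which agrees with the top and scene triangulation.

>>> send_rows(increments=[{"dx": 0.09, "dy": -0.05, "dz": 0, "roll": 0, "claw": 0.3}, {"dx": 0.09, "dy": -0.05, "dz": 0, "roll": 0, "claw": 0.3}, {"dx": 0.09, "dy": -0.05, "dz": -1, "roll": 0, "claw": 0.3}, {"dx": 0.09, "dy": -0.05, "dz": -2, "roll": 0, "claw": 0.3}, {"dx": 0.09, "dy": -0.05, "dz": -2.5, "roll": 0, "claw": 0.3}])

```text
clock: 2.17
tcp_pos: [0.3961, 0.22, 0.0887]
orientation: [0.0, 0.164, 0.986, 0.0]
wrist_force: [0.0, -0.3, 0.5]
finger_gap: 0.0555
grip_force: 0.0
```

>>> send_rows(increments=[{"dx": 0, "dy": 0, "dz": -0.5, "roll": 0, "claw": 0.3}, {"dx": 0, "dy": 0, "dz": -0.8, "roll": 0, "claw": 0.3}, {"dx": 0, "dy": 0, "dz": -1.04, "roll": 0, "claw": 0.3}, {"dx": 0, "dy": 0, "dz": -1.04, "roll": 0, "claw": 0.3}, {"dx": 0, "dy": 0, "dz": -1.04, "roll": 0, "claw": 0.3}])

```text
clock: 2.8
tcp_pos: [0.3963, 0.2197, 0.0631]
orientation: [0.0, 0.165, 0.986, 0.0]
wrist_force: [0.8, -0.7, -0.5]
finger_gap: 0.0558
grip_force: 0.0
```

Run:
```python
from h import *
s=get_state();print(s['tcp_pos'],s['finger_gap'],s['wrist_force'])
w=read_camera('wrist');c=read_camera('scene')
o=np.hstack([cv2.resize(w['image'][60:420,100:460],(400,400)),cv2.resize(c['image'][200:320,190:310],(400,400),interpolation=cv2.INTER_CUBIC)]);cv2.imwrite('pics/g1.png',o)
```

```text
[0.39630901 0.2196658  0.0631209 ] 0.055766565613964585 [ 0.84268495 -0.70037837 -0.53618042]
```

View pics/g1.png

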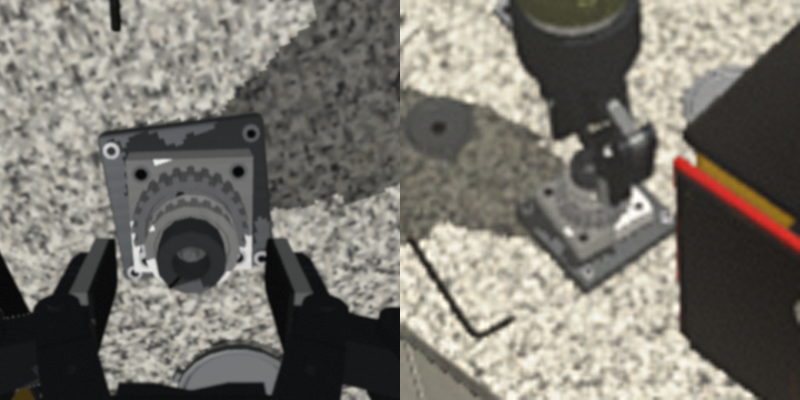

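The collar sits midway between the fingers: its centre is at column 191, with the pads at 112 and 270. Closing now.

>>> send_rows(increments=[{"dx": 0, "dy": 0, "dz": 0, "roll": 0, "claw": -1}, {"dx": 0, "dy": 0, "dz": 0, "roll": 0, "claw": -1}, {"dx": 0, "dy": 0, "dz": 0, "roll": 0, "claw": -1}, {"dx": 0, "dy": 0, "dz": 0, "roll": 0, "claw": -1}, {"dx": 0, "dy": 0, "dz": 0, "roll": 0, "claw": -1}], grip_force=50)

```text
clock: 3.52
tcp_pos: [0.3962, 0.2197, 0.0633]
orientation: [0.0, 0.165, 0.986, 0.0]
wrist_force: [-1.8, -1.2, 5.3]
finger_gap: 0.0234
grip_force: 49.0
```

>>> send_rows(increments=[{"dx": 0, "dy": 0, "dz": 0, "roll": 0, "claw": -1}, {"dx": 0, "dy": 0, "dz": 0.2, "roll": 0, "claw": -1}, {"dx": 0, "dy": 0, "dz": 0.5, "roll": 0, "claw": -1}, {"dx": 0, "dy": 0, "dz": 1, "roll": 0, "claw": -1}, {"dx": 0, "dy": 0, "dz": 2, "roll": 0, "claw": -1}])

```text
clock: 4.15
tcp_pos: [0.3954, 0.2194, 0.1132]
orientation: [-0.001, 0.165, 0.986, -0.0]
wrist_force: [-0.0, -0.4, -1.0]
finger_gap: 0.0232
grip_force: 49.1
```

Run:
```python
from h import *
s=get_state();print(s['tcp_pos'],s['finger_gap'],s['wrist_force'])
w=read_camera('wrist');c=read_camera('scene')
o=np.hstack([cv2.resize(w['image'][180:420,170:410],(500,500)),cv2.resize(c['image'][180:300,190:262],(300,500),interpolation=cv2.INTER_CUBIC)]);cv2.imwrite('pics/g2.png',o)
```

```text
[0.39539431 0.21937954 0.11320965] 0.023245689417763244 [-0.01954627 -0.40207198 -0.96508815]
```

View pics/g2.png

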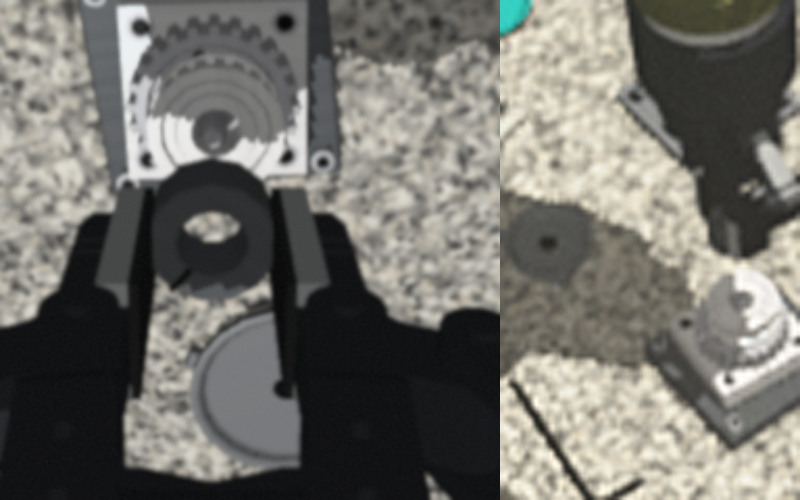

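The collar is held level between the pads, and the pulley below is undisturbed. Carrying it to the collar nest.

>>> send_rows(increments=[{"dx": 0, "dy": 1, "dz": 0, "roll": 0, "claw": -1}, {"dx": -0.2, "dy": 2.8, "dz": 0, "roll": 0, "claw": -1}, {"dx": -0.4, "dy": 4.6, "dz": 0, "roll": 0, "claw": -1}, {"dx": -0.4, "dy": 5.45, "dz": -0.5, "roll": 0, "claw": -1}, {"dx": -0.4, "dy": 5.45, "dz": -2, "roll": 0, "claw": -1}])

```text
clock: 4.88
tcp_pos: [0.3877, 0.3582, 0.0632]
orientation: [0.002, 0.164, 0.987, 0.002]
wrist_force: [0.8, -0.5, -0.6]
finger_gap: 0.0234
grip_force: 49.2
```

>>> send_rows(increments=[{"dx": 0, "dy": 0, "dz": -0.8, "roll": 0, "claw": -1}, {"dx": 0, "dy": 0, "dz": -1.4, "roll": 0, "claw": -1}, {"dx": 0, "dy": 0, "dz": -1.4, "roll": 0, "claw": -1}, {"dx": 0, "dy": 0, "dz": -1.4, "roll": 0, "claw": -1}, {"dx": 0, "dy": 0, "dz": -1.4, "roll": 0, "claw": -1}])

```text
clock: 5.5
tcp_pos: [0.3868, 0.3562, 0.0288]
orientation: [0.001, 0.165, 0.986, 0.001]
wrist_force: [0.1, -0.4, -0.1]
finger_gap: 0.0231
grip_force: 49.1
```

```bash
cat >> h.py <<'E'
def check(x,y,r1,z1,r2,fn,c0=None):
    "overlay: red = part top circle at tcp xy, green = nest rim circle"
    w=read_camera('wrist');im=w['image'].copy();s=get_state();print(s['tcp_pos'].round(4),s['finger_gap'],s['wrist_force'].round(1))
    a=np.linspace(0,2*np.pi,60)
    for X,Y,Z,r,col in [(s['tcp_pos'][0],s['tcp_pos'][1],s['tcp_pos'][2]+z1,r1,(0,0,255)),(x,y,.008,r2,(0,255,0))]:
        p=proj(w,np.c_[X+r*np.cos(a),Y+r*np.sin(a),a*0+Z]);cv2.polylines(im,[(p*16).round().astype(int)],True,col,1,cv2.LINE_AA,4)
    o=np.hstack([cv2.resize(i[170:420,180:380],(400,500)) for i in (w['image'],im)]);cv2.imwrite(fn,o)
E
python3 - <<'E'
from h import *
check(.386,.3557,.013,.0092,.021,'pics/n1.png')
E
```

```text
[0.3867 0.3562 0.0287] 0.02314434548945078 [-0.5  0.2 -0. ]
```

View pics/n1.png

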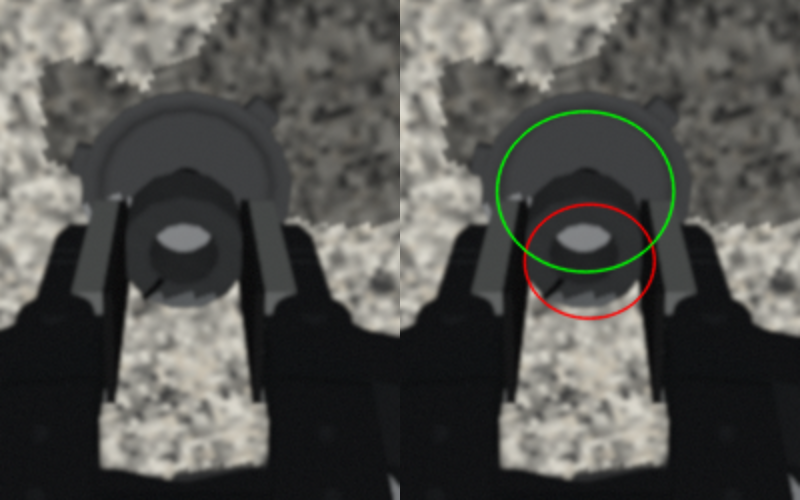

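The nest rim matches the predicted circle within 1 mm. The collar bore centre, at crop (184,252), is only about 2 mm off the TCP projection, so it lines up. I'll lower it and release.

>>> send_rows(increments=[{"dx": 0.04, "dy": 0, "dz": -0.4, "roll": 0, "claw": -1}, {"dx": 0.04, "dy": 0, "dz": -0.6, "roll": 0, "claw": -1}, {"dx": 0.04, "dy": 0, "dz": -0.74, "roll": 0, "claw": -1}, {"dx": 0.04, "dy": 0, "dz": -0.74, "roll": 0, "claw": -1}, {"dx": 0.04, "dy": 0, "dz": -0.74, "roll": 0, "claw": -1}])

```text
clock: 6.18
tcp_pos: [0.3867, 0.3556, 0.0093]
orientation: [-0.0, 0.165, 0.986, -0.0]
wrist_force: [-2.3, -2.1, 4.0]
finger_gap: 0.0229
grip_force: 49.6
```

>>> send_rows(increments=[{"dx": 0, "dy": 0, "dz": 0, "roll": 0, "claw": -0.1}, {"dx": 0, "dy": 0, "dz": 0, "roll": 0, "claw": 0.3}, {"dx": 0, "dy": 0, "dz": 0, "roll": 0, "claw": 0.3}, {"dx": 0, "dy": 0, "dz": 0, "roll": 0, "claw": 0.3}, {"dx": 0, "dy": 0, "dz": 0, "roll": 0, "claw": 0.3}])

```text
clock: 6.8
tcp_pos: [0.3871, 0.3559, 0.0093]
orientation: [0.0, 0.165, 0.986, 0.0]
wrist_force: [0.0, 0.3, 0.2]
finger_gap: 0.0554
grip_force: 0.0
```

>>> send_rows(increments=[{"dx": 0, "dy": 0, "dz": 1, "roll": 0, "claw": 0.5}, {"dx": 0, "dy": 0, "dz": 2.5, "roll": 0, "claw": 0.5}, {"dx": 0, "dy": 0, "dz": 4, "roll": 0, "claw": 0.5}, {"dx": 0, "dy": 0, "dz": 4, "roll": 0, "claw": 0.5}, {"dx": 0, "dy": 0, "dz": 4, "roll": 0, "claw": 0.5}])

```text
clock: 7.42
tcp_pos: [0.3868, 0.3557, 0.1089]
orientation: [-0.0, 0.165, 0.986, -0.0]
wrist_force: [-0.7, -0.6, -0.1]
finger_gap: 0.0639
grip_force: 0.0
```

Run:
```python
from h import *
s=get_state();print(s['tcp_pos'].round(4))
w=read_camera('wrist');im=w['image'].copy();a=np.linspace(0,2*np.pi,60)
for X,Y,Z,r,col in [(.386,.3557,.018,.013,(0,0,255)),(.386,.3557,.008,.021,(0,255,0)),(.3965,.2195,.058,.019,(255,0,255)),(.3965,.2195,.064,.004,(255,0,255))]:
    p=proj(w,np.c_[X+r*np.cos(a),Y+r*np.sin(a),a*0+Z]);cv2.polylines(im,[(p*16).round().astype(int)],True,col,1,cv2.LINE_AA,4)
o=np.hstack([i[100:400,0:400] for i in (w['image'],im)]);cv2.imwrite('pics/n2.png',o)
```

```text
[0.3868 0.3557 0.1089]
```

View pics/n2.png

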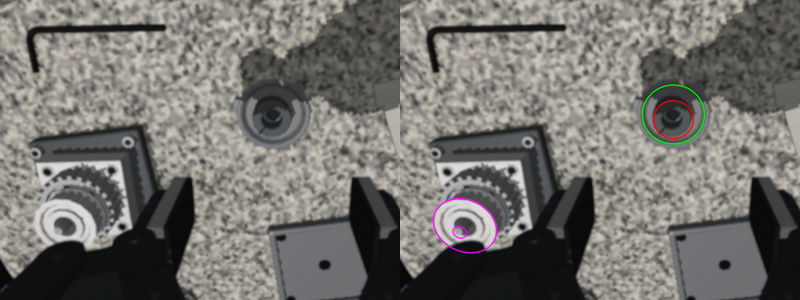

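The collar is in its nest at (272,115), concentric with the rim. The pulley at (66,225) matches the predicted circle at (0.3965, 0.2195). Next, the pulley.

>>> send_rows(increments=[{"dx": 0.1, "dy": -1.8, "dz": 0, "roll": 0, "claw": 0.5}, {"dx": 0.25, "dy": -3.6, "dz": 0, "roll": 0, "claw": 0.5}, {"dx": 0.38, "dy": -5, "dz": 0, "roll": 0, "claw": 0.5}, {"dx": 0.38, "dy": -5.45, "dz": 0, "roll": 0, "claw": 0.5}, {"dx": 0.38, "dy": -5.45, "dz": -0.6, "roll": 0, "claw": 0.5}])

```text
clock: 8.1
tcp_pos: [0.397, 0.2193, 0.0942]
orientation: [0.0, 0.165, 0.986, 0.0]
wrist_force: [1.0, 0.5, -0.5]
finger_gap: 0.0641
grip_force: 0.0
```

>>> send_rows(increments=[{"dx": 0, "dy": 0, "dz": -0.4, "roll": 0, "claw": 0.5}, {"dx": 0, "dy": 0, "dz": -1, "roll": 0, "claw": 0.5}, {"dx": 0, "dy": 0, "dz": -1.5, "roll": 0, "claw": 0.5}, {"dx": 0, "dy": 0, "dz": -1.8, "roll": 0, "claw": 0.5}, {"dx": 0, "dy": 0, "dz": -1.8, "roll": 0, "claw": 0.5}])

```text
clock: 8.72
tcp_pos: [0.396, 0.2196, 0.0487]
orientation: [-0.001, 0.164, 0.986, -0.0]
wrist_force: [0.5, -0.0, -0.6]
finger_gap: 0.0637
grip_force: 0.0
```

>>> send_rows(increments=[{"dx": 0, "dy": 0, "dz": 0, "roll": 0, "claw": -1}, {"dx": 0, "dy": 0, "dz": 0, "roll": 0, "claw": -1}, {"dx": 0, "dy": 0, "dz": 0, "roll": 0, "claw": -1}, {"dx": 0, "dy": 0, "dz": 0, "roll": 0, "claw": -1}, {"dx": 0, "dy": 0, "dz": 0, "roll": 0, "claw": -1}])

```text
clock: 9.35
tcp_pos: [0.397, 0.2198, 0.0502]
orientation: [0.001, 0.165, 0.986, 0.0]
wrist_force: [-2.9, 0.4, 5.3]
finger_gap: 0.0353
grip_force: 49.7
```

>>> send_rows(increments=[{"dx": 0, "dy": 0, "dz": 0.2, "roll": 0, "claw": -1}, {"dx": 0, "dy": 0, "dz": 0.5, "roll": 0, "claw": -1}, {"dx": 0, "dy": 0, "dz": 1, "roll": 0, "claw": -1}, {"dx": 0, "dy": 0, "dz": 2, "roll": 0, "claw": -1}, {"dx": 0, "dy": 0, "dz": 2.4, "roll": 0, "claw": -1}])

```text
clock: 9.98
tcp_pos: [0.3976, 0.22, 0.1112]
orientation: [0.001, 0.165, 0.986, 0.001]
wrist_force: [-0.2, 0.2, -0.6]
finger_gap: 0.0353
grip_force: 49.9
```

>>> send_rows(increments=[{"dx": 1.2, "dy": -0.1, "dz": 0, "roll": 0, "claw": -1}, {"dx": 3.2, "dy": -0.2, "dz": 0, "roll": 0, "claw": -1}, {"dx": 5.4, "dy": -0.3, "dz": 0, "roll": 0, "claw": -1}, {"dx": 7.4, "dy": -0.45, "dz": 0, "roll": 0, "claw": -1}, {"dx": 9.4, "dy": -0.6, "dz": 0, "roll": 0, "claw": -1}])

```text
clock: 10.6
tcp_pos: [0.6331, 0.2044, 0.1091]
orientation: [-0.0, 0.165, 0.986, 0.0]
wrist_force: [1.2, 1.0, -0.5]
finger_gap: 0.0351
grip_force: 49.9
```

>>> send_rows(increments=[{"dx": 1.26, "dy": -0.05, "dz": 0, "roll": 0, "claw": -1}, {"dx": 1.26, "dy": -0.05, "dz": -0.8, "roll": 0, "claw": -1}, {"dx": 1.26, "dy": -0.05, "dz": -2, "roll": 0, "claw": -1}, {"dx": 1.26, "dy": -0.05, "dz": -3, "roll": 0, "claw": -1}, {"dx": 1.26, "dy": -0.05, "dz": -3, "roll": 0, "claw": -1}])

```text
clock: 11.22
tcp_pos: [0.6608, 0.2029, 0.0315]
orientation: [-0.003, 0.165, 0.986, -0.001]
wrist_force: [-0.5, 0.3, 0.1]
finger_gap: 0.0351
grip_force: 50.0
```

Run:
```python
from h import *
check(.663,.2032,.019,.0078,.027,'pics/n3.png')
print(get_state()['joint_pos'].round(2))
```

```text
[0.662  0.2032 0.0333] 0.035360605491934226 [-0.2  0.3  0.1]
[0.18 0.65 0.08 1.01 0.   0.51]
```

View pics/n3.png

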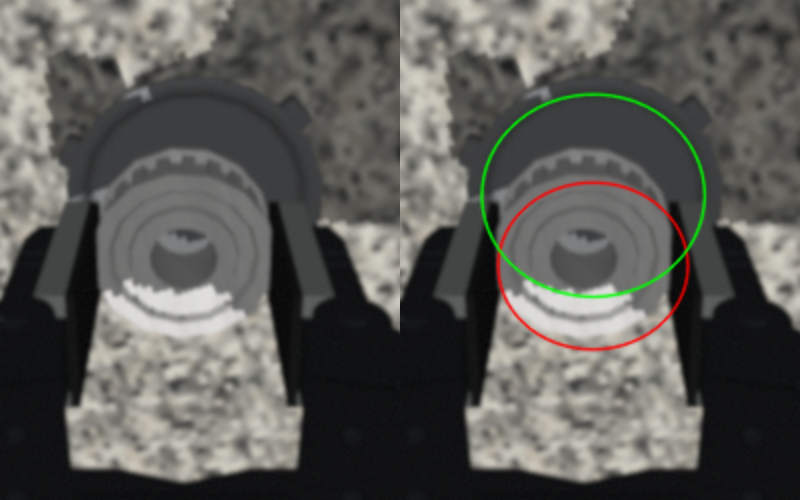

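The pulley is level and its bore is at crop (184,258). The nest recess centre is about 2 mm to +y of it, and x is short by about 1.5 mm. I'll nudge, lower and release.

>>> send_rows(increments=[{"dx": 0.06, "dy": 0.07, "dz": -0.3, "roll": 0, "claw": -1}, {"dx": 0.06, "dy": 0.07, "dz": -0.6, "roll": 0, "claw": -1}, {"dx": 0.06, "dy": 0.07, "dz": -0.8, "roll": 0, "claw": -1}, {"dx": 0.06, "dy": 0.07, "dz": -0.92, "roll": 0, "claw": -1}, {"dx": 0.06, "dy": 0.07, "dz": -0.92, "roll": 0, "claw": -1}])

```text
clock: 11.9
tcp_pos: [0.6643, 0.205, 0.011]
orientation: [-0.0, 0.165, 0.986, -0.0]
wrist_force: [-1.1, 0.1, 0.1]
finger_gap: 0.0352
grip_force: 50.0
```

>>> send_rows(increments=[{"dx": 0, "dy": 0, "dz": 0, "roll": 0, "claw": -1}, {"dx": 0, "dy": 0, "dz": 0, "roll": 0, "claw": 0.1}, {"dx": 0, "dy": 0, "dz": 0, "roll": 0, "claw": 0.5}, {"dx": 0, "dy": 0, "dz": 0, "roll": 0, "claw": 0.5}, {"dx": 0, "dy": 0, "dz": 0, "roll": 0, "claw": 0.5}])

```text
clock: 12.52
tcp_pos: [0.6646, 0.2051, 0.0114]
orientation: [0.0, 0.165, 0.986, 0.0]
wrist_force: [-0.3, 0.4, 0.4]
finger_gap: 0.0639
grip_force: 0.0
```

>>> send_rows(increments=[{"dx": 0, "dy": 0, "dz": 0.5, "roll": 0, "claw": 0.5}, {"dx": 0, "dy": 0, "dz": 1.5, "roll": 0, "claw": 0.5}, {"dx": 0, "dy": 0, "dz": 3, "roll": 0, "claw": 0.5}, {"dx": 0, "dy": 0, "dz": 4, "roll": 0, "claw": 0.5}, {"dx": 0, "dy": 0, "dz": 4, "roll": 0, "claw": 0.5}])

```text
clock: 13.15
tcp_pos: [0.6666, 0.2055, 0.1153]
orientation: [0.003, 0.165, 0.986, 0.001]
wrist_force: [0.7, 0.6, -0.0]
finger_gap: 0.0642
grip_force: 0.0
```

Run:
```python
from h import *
s=get_state();print(s['tcp_pos'].round(4))
w=read_camera('wrist');im=w['image'].copy();a=np.linspace(0,2*np.pi,60)
for X,Y,Z,r,col in [(.663,.2032,.018,.019,(0,0,255)),(.663,.2032,.008,.027,(0,255,0)),(.663,.2032,.018,.007,(0,0,255))]:
    p=proj(w,np.c_[X+r*np.cos(a),Y+r*np.sin(a),a*0+Z]);cv2.polylines(im,[(p*16).round().astype(int)],True,col,1,cv2.LINE_AA,4)
w2=cv2.resize(w['image'][130:280,200:350],(400,400),interpolation=cv2.INTER_CUBIC);w3=cv2.resize(im[130:280,200:350],(400,400),interpolation=cv2.INTER_CUBIC)
cv2.imwrite('pics/n4.png',np.hstack([w2,w3]))
```

```text
[0.6666 0.2055 0.1153]
```

View pics/n4.png

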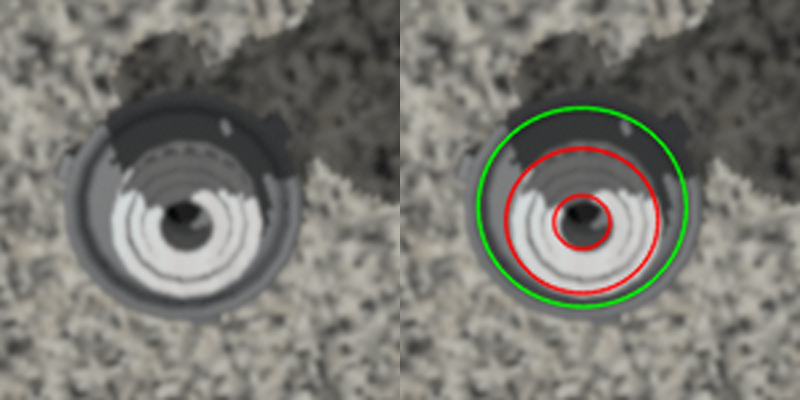

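The pulley is seated: its bore is at (184,222) and it is concentric with the rim to about 1 mm. Next, the gear.

>>> send_rows(increments=[{"dx": -1.5, "dy": 0.1, "dz": 0, "roll": 0, "claw": 0.8}, {"dx": -3.6, "dy": 0.2, "dz": 0, "roll": 0, "claw": 0.8}, {"dx": -5.8, "dy": 0.3, "dz": 0, "roll": 0, "claw": 0.8}, {"dx": -8, "dy": 0.45, "dz": 0, "roll": 0, "claw": 0.8}, {"dx": -9.8, "dy": 0.58, "dz": 0, "roll": 0, "claw": 0.8}])

```text
clock: 13.82
tcp_pos: [0.4161, 0.2191, 0.1099]
orientation: [-0.001, 0.165, 0.986, -0.001]
wrist_force: [-0.1, 0.6, 0.8]
finger_gap: 0.077
grip_force: 0.0
```

>>> send_rows(increments=[{"dx": -0.92, "dy": 0, "dz": 0, "roll": 0, "claw": 0.8}, {"dx": -0.92, "dy": 0, "dz": 0, "roll": 0, "claw": 0.8}, {"dx": -0.92, "dy": 0, "dz": -0.6, "roll": 0, "claw": 0.8}, {"dx": -0.92, "dy": 0, "dz": -1.4, "roll": 0, "claw": 0.8}, {"dx": -0.92, "dy": 0, "dz": -2, "roll": 0, "claw": 0.8}])

```text
clock: 14.45
tcp_pos: [0.3974, 0.2194, 0.0601]
orientation: [-0.0, 0.165, 0.986, -0.0]
wrist_force: [0.0, -0.5, -0.1]
finger_gap: 0.0771
grip_force: 0.0
```

>>> send_rows(increments=[{"dx": 0, "dy": 0, "dz": -0.6, "roll": 0, "claw": 0.8}, {"dx": 0, "dy": 0, "dz": -0.95, "roll": 0, "claw": 0.8}, {"dx": 0, "dy": 0, "dz": -1.12, "roll": 0, "claw": 0.8}, {"dx": 0, "dy": 0, "dz": -1.12, "roll": 0, "claw": 0.8}, {"dx": 0, "dy": 0, "dz": -1.12, "roll": 0, "claw": 0.8}])

```text
clock: 15.08
tcp_pos: [0.397, 0.2197, 0.0337]
orientation: [0.0, 0.165, 0.986, 0.0]
wrist_force: [0.1, -0.6, 0.3]
finger_gap: 0.0769
grip_force: 0.0
```

>>> send_rows(increments=[{"dx": 0, "dy": 0, "dz": 0, "roll": 0, "claw": -1}, {"dx": 0, "dy": 0, "dz": 0, "roll": 0, "claw": -1}, {"dx": 0, "dy": 0, "dz": 0, "roll": 0, "claw": -1}, {"dx": 0, "dy": 0, "dz": 0, "roll": 0, "claw": -1}, {"dx": 0, "dy": 0, "dz": 0, "roll": 0, "claw": -1}], grip_force=60)

```text
clock: 15.7
tcp_pos: [0.3968, 0.2196, 0.0343]
orientation: [0.001, 0.165, 0.986, 0.0]
wrist_force: [-1.3, -0.7, 8.8]
finger_gap: 0.0467
grip_force: 60.3
```

>>> send_rows(increments=[{"dx": 0, "dy": 0, "dz": 0.2, "roll": 0, "claw": -1}, {"dx": 0, "dy": 0, "dz": 0.5, "roll": 0, "claw": -1}, {"dx": 0, "dy": 0, "dz": 1.2, "roll": 0, "claw": -1}, {"dx": 0, "dy": 0, "dz": 2.2, "roll": 0, "claw": -1}, {"dx": 0, "dy": 0, "dz": 2.4, "roll": 0, "claw": -1}])

```text
clock: 16.32
tcp_pos: [0.3978, 0.2201, 0.0949]
orientation: [0.001, 0.165, 0.986, 0.001]
wrist_force: [-0.5, 0.4, -1.1]
finger_gap: 0.0464
grip_force: 61.7
```

>>> send_rows(increments=[{"dx": 0.8, "dy": -0.1, "dz": 0, "roll": 0, "claw": -1}, {"dx": 2.4, "dy": -0.3, "dz": 0, "roll": 0, "claw": -1}, {"dx": 4.2, "dy": -0.5, "dz": 0, "roll": 0, "claw": -1}, {"dx": 5.3, "dy": -0.63, "dz": 0, "roll": 0, "claw": -1}, {"dx": 5.3, "dy": -0.63, "dz": 0, "roll": 0, "claw": -1}])

```text
clock: 16.95
tcp_pos: [0.5308, 0.2034, 0.0923]
orientation: [0.0, 0.165, 0.986, 0.0]
wrist_force: [-0.2, 0.7, -1.7]
finger_gap: 0.0465
grip_force: 61.7
```

>>> send_rows(increments=[{"dx": 0, "dy": 0, "dz": -0.8, "roll": 0, "claw": -1}, {"dx": 0, "dy": 0, "dz": -1.6, "roll": 0, "claw": -1}, {"dx": 0, "dy": 0, "dz": -2.2, "roll": 0, "claw": -1}, {"dx": 0, "dy": 0, "dz": -2.2, "roll": 0, "claw": -1}, {"dx": 0, "dy": 0, "dz": -2.2, "roll": 0, "claw": -1}])

```text
clock: 17.58
tcp_pos: [0.5292, 0.204, 0.0388]
orientation: [0.0, 0.165, 0.986, 0.0]
wrist_force: [-0.5, -0.1, -0.9]
finger_gap: 0.0471
grip_force: 61.7
```

Run:
```python
from h import *
check(.5281,.203,.025,.010,.033,'pics/n5.png')
```

```text
[0.5295 0.2041 0.0391] 0.04688720980721568 [-0.2 -0.1 -1.5]
```

View pics/n5.png

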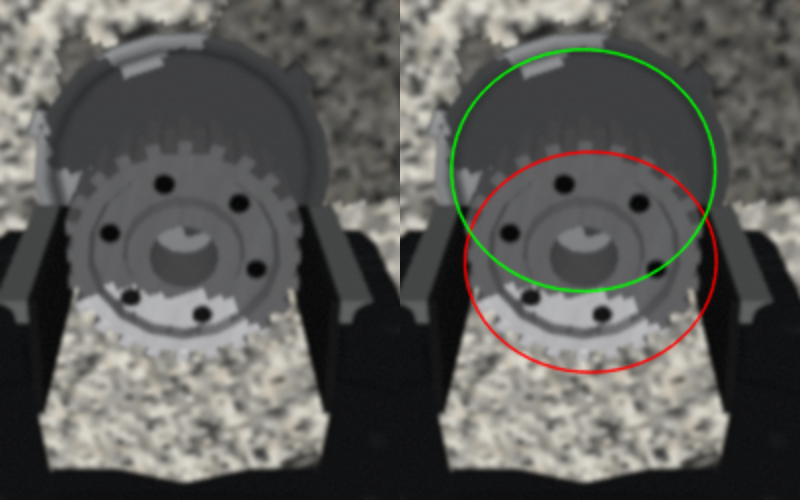

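The gear is level and its bore at crop (184,256) lines up with the recess centre column at 183. Lowering it.

>>> send_rows(increments=[{"dx": 0, "dy": 0, "dz": -0.4, "roll": 0, "claw": -1}, {"dx": 0, "dy": 0, "dz": -0.8, "roll": 0, "claw": -1}, {"dx": 0, "dy": 0, "dz": -1.1, "roll": 0, "claw": -1}, {"dx": 0, "dy": 0, "dz": -1.18, "roll": 0, "claw": -1}, {"dx": 0, "dy": 0, "dz": -1.18, "roll": 0, "claw": -1}])

```text
clock: 18.25
tcp_pos: [0.5289, 0.2038, 0.0087]
orientation: [-0.0, 0.165, 0.986, -0.0]
wrist_force: [0.1, 0.6, -1.7]
finger_gap: 0.0468
grip_force: 61.7
```

>>> send_rows(increments=[{"dx": 0, "dy": 0, "dz": 0, "roll": 0, "claw": -1}, {"dx": 0, "dy": 0, "dz": 0, "roll": 0, "claw": 0.3}, {"dx": 0, "dy": 0, "dz": 0, "roll": 0, "claw": 0.7}, {"dx": 0, "dy": 0, "dz": 0, "roll": 0, "claw": 0.7}, {"dx": 0, "dy": 0, "dz": 0, "roll": 0, "claw": 0.7}])

```text
clock: 18.88
tcp_pos: [0.5291, 0.2039, 0.0089]
orientation: [0.0, 0.165, 0.986, 0.0]
wrist_force: [-0.2, 0.4, 0.2]
finger_gap: 0.0727
grip_force: 0.0
```

>>> send_rows(increments=[{"dx": 0, "dy": 0, "dz": 0.5, "roll": 0, "claw": 0.7}, {"dx": 0, "dy": 0, "dz": 1.5, "roll": 0, "claw": 0.7}, {"dx": 0, "dy": 0, "dz": 3, "roll": 0, "claw": 0.7}, {"dx": 0, "dy": 0, "dz": 4, "roll": 0, "claw": 0.7}, {"dx": 0, "dy": 0, "dz": 4, "roll": 0, "claw": 0.7}])

```text
clock: 19.5
tcp_pos: [0.531, 0.2044, 0.112]
orientation: [0.003, 0.165, 0.986, 0.001]
wrist_force: [-0.3, 0.3, 0.3]
finger_gap: 0.0727
grip_force: 0.0
```

Run:
```python
from h import *
s=get_state();print(s['tcp_pos'].round(4))
w=read_camera('wrist');g=cv2.cvtColor(w['image'],cv2.COLOR_BGR2GRAY)
for nm,P,z in [('gear bore at .018',(.5281,.203,.018),.018)]:
    p=proj(w,P)[0];d=dot(w['image'],p[0],p[1],10);print(nm,p.round(1),np.round(d,1),onz(w,[d],.014)[0].round(4))
# seated-gear size/flatness: bright gear outline vs nest via circle fit
c=read_camera('top');p=proj(c,(.5281,.203,.018))[0];d=dot(c['image'],p[0],p[1],4);print('top',p.round(1),np.round(d,1),onz(c,[d],.014)[0].round(4))
p=proj(w,(.3965,.2195,.03))[0];print('flange px in wrist',p)
cv2.imwrite('pics/w_f.png',w['image'])
```

```text
[0.531  0.2044 0.112 ]
gear bore at .018 [269.5 215. ] [267.9 211. ] [0.5264 0.2025 0.014 ]
top [284.1 213. ] [279.9 209.4] [0.5372 0.2132 0.014 ]
flange px in wrist [217.30097717 -12.79398659]
```

The gear is down, with its bore within about 2 mm of the nest centre. Moving above the flange to measure its angle.

>>> send_rows(increments=[{"dx": -1.2, "dy": 0.15, "dz": 0.5, "roll": 0, "claw": 1}, {"dx": -3, "dy": 0.35, "dz": 0.5, "roll": 0, "claw": 1}, {"dx": -4.6, "dy": 0.55, "dz": 0.5, "roll": 0, "claw": 1}, {"dx": -5.3, "dy": 0.63, "dz": 0.5, "roll": 0, "claw": 1}, {"dx": -5.3, "dy": 0.63, "dz": 0.5, "roll": 0, "claw": 1}])

```text
clock: 20.23
tcp_pos: [0.3957, 0.2196, 0.1209]
orientation: [-0.0, 0.164, 0.986, -0.0]
wrist_force: [-0.2, 0.2, -0.4]
finger_gap: 0.0855
grip_force: 0.0
```

Run:
```python
from h import *
s=get_state();print(s['tcp_pos'].round(4),s['orientation'].round(4))
w=read_camera('wrist');im=w['image'];hs=cv2.cvtColor(im,cv2.COLOR_BGR2HSV)
p=proj(w,(.3965,.2195,.03))[0];print(p)
# bolt holes expected for angle 72.4, half spacing found by search over dark dots
holes=[]
g=cv2.cvtColor(im,cv2.COLOR_BGR2GRAY)
R=45;x0,y0=int(p[0])-60,int(p[1])-60
sub=g[y0:y0+120,x0:x0+120]
m=(cv2.subtract(cv2.morphologyEx(sub,cv2.MORPH_CLOSE,np.ones((9,9))),sub)>40).astype(np.uint8)
n,l,st,ct=cv2.connectedComponentsWithStats(m)
for i in range(1,n):
    if 6<st[i,4]<90:
        q=ct[i]+[x0,y0];print(q.round(1),st[i,4],onz(w,[q],.03)[0].round(4))
o=np.hstack([cv2.resize(im[y0:y0+120,x0:x0+120],(400,400),interpolation=cv2.INTER_CUBIC),cv2.resize(cv2.cvtColor(m*255,cv2.COLOR_GRAY2BGR),(400,400))]);cv2.imwrite('pics/f1.png',o)
```

```text
[0.3957 0.2196 0.1209] [-3.000e-04  1.641e-01  9.864e-01 -2.000e-04]
[273.62761507 221.79875726]
[223. 161.] 9 [0.3485 0.2026 0.03  ]
[314.2 162.2] 16 [0.3675 0.256  0.03  ]
[216. 174.] 25 [0.3547 0.1955 0.03  ]
[304.7 187.2] 51 [0.3809 0.2456 0.03  ]
[237.4 189.3] 50 [0.3683 0.2047 0.03  ]
[269.6 198.5] 14 [0.3807 0.2221 0.03  ]
[331.6 196.8] 9 [0.3925 0.2601 0.03  ]
[301.2 203.4] 20 [0.3904 0.2403 0.03  ]
[330.8 203.5] 13 [0.3966 0.2583 0.03  ]
[240.7 211.9] 11 [0.3832 0.2015 0.03  ]
[282.3 219.8] 46 [0.397  0.2253 0.03  ]
[330.4 216.3] 7 [0.4049 0.2557 0.03  ]
[214.6 235.5] 14 [0.3929 0.1794 0.03  ]
[275.6 237.8] 9 [0.4075 0.2171 0.03  ]
[305.  249.3] 63 [0.4217 0.2331 0.03  ]
[241.2 251.1] 66 [0.4091 0.1922 0.03  ]
[322.3 252.9] 24 [0.428  0.2434 0.03  ]
[218.3 258.9] 7 [0.4095 0.1755 0.03  ]
[224.8 264. ] 53 [0.4145 0.1784 0.03  ]
[231.7 263.1] 21 [0.4154 0.183  0.03  ]
[213.3 268.1] 7 [0.4148 0.1698 0.03  ]
[304.9 267.5] 15 [0.4346 0.2291 0.03  ]
[254.7 270. ] 7 [0.4253 0.1961 0.03  ]
[272.5 273.5] 8 [0.4317 0.2067 0.03  ]
[230.5 275. ] 10 [0.4235 0.179  0.03  ]
[261.9 276.2] 17 [0.4313 0.1991 0.03  ]
[300.6 274.8] 24 [0.4389 0.2246 0.03  ]
[214.4 279.1] 11 [0.4228 0.1674 0.03  ]
[284.7 279.6] 7 [0.4388 0.2132 0.03  ]
```

The flange bolt holes give its centre as about (0.395, 0.219) and its angle as 72.9°. The tool closes along 71.1°, so I'll roll +1.8°. Descending and gripping.

>>> send_rows(increments=[{"dx": 0, "dy": 0, "dz": -0.8, "roll": 0.22, "claw": 1}, {"dx": 0, "dy": 0, "dz": -1.8, "roll": 0.22, "claw": 1}, {"dx": 0, "dy": 0, "dz": -2.8, "roll": 0.22, "claw": 1}, {"dx": 0, "dy": 0, "dz": -3.4, "roll": 0.22, "claw": 1}, {"dx": 0, "dy": 0, "dz": -3.6, "roll": 0.22, "claw": 1}])

```text
clock: 20.9
tcp_pos: [0.3975, 0.2193, 0.0302]
orientation: [-0.0, 0.15, 0.989, -0.0]
wrist_force: [-0.6, 0.3, 0.5]
finger_gap: 0.0852
grip_force: 0.0
```

>>> send_rows(increments=[{"dx": 0, "dy": 0, "dz": -0.3, "roll": 0, "claw": 1}, {"dx": 0, "dy": 0, "dz": -0.52, "roll": 0, "claw": 1}, {"dx": 0, "dy": 0, "dz": -0.52, "roll": 0, "claw": 1}, {"dx": 0, "dy": 0, "dz": -0.52, "roll": 0, "claw": 0.6}, {"dx": 0, "dy": 0, "dz": -0.52, "roll": 0, "claw": 0.6}])

```text
clock: 21.52
tcp_pos: [0.3968, 0.2198, 0.0187]
orientation: [0.0, 0.149, 0.989, 0.0]
wrist_force: [-0.0, 0.3, -0.2]
finger_gap: 0.0682
grip_force: 0.0
```

>>> send_rows(increments=[{"dx": 0, "dy": 0, "dz": 0, "roll": 0, "claw": -1}, {"dx": 0, "dy": 0, "dz": 0, "roll": 0, "claw": -1}, {"dx": 0, "dy": 0, "dz": 0, "roll": 0, "claw": -1}, {"dx": 0, "dy": 0, "dz": 0, "roll": 0, "claw": -1}, {"dx": 0, "dy": 0, "dz": 0, "roll": 0, "claw": -1}], grip_force=60)

```text
clock: 22.15
tcp_pos: [0.3968, 0.2197, 0.0192]
orientation: [0.0, 0.149, 0.989, 0.0]
wrist_force: [-1.7, -1.3, 7.1]
finger_gap: 0.0542
grip_force: 62.9
```

>>> send_rows(increments=[{"dx": 0, "dy": 0, "dz": 0.2, "roll": 0, "claw": -1}, {"dx": 0, "dy": 0, "dz": 0.6, "roll": 0, "claw": -1}, {"dx": 0, "dy": 0, "dz": 1.4, "roll": 0, "claw": -1}, {"dx": 0, "dy": 0, "dz": 2.4, "roll": 0, "claw": -1}, {"dx": 0, "dy": 0, "dz": 2.6, "roll": 0, "claw": -1}])

```text
clock: 22.78
tcp_pos: [0.3979, 0.2201, 0.0851]
orientation: [0.002, 0.149, 0.989, 0.001]
wrist_force: [0.6, -0.1, -1.2]
finger_gap: 0.0538
grip_force: 63.5
```

>>> send_rows(increments=[{"dx": 0.8, "dy": 0.8, "dz": 0, "roll": 0.2, "claw": -1}, {"dx": 2.2, "dy": 2.4, "dz": 0, "roll": 0.5, "claw": -1}, {"dx": 3.7, "dy": 4, "dz": 0, "roll": 0.74, "claw": -1}, {"dx": 5, "dy": 5.38, "dz": 0, "roll": 0.74, "claw": -1}, {"dx": 5, "dy": 5.38, "dz": 0, "roll": 0.74, "claw": -1}])

```text
clock: 23.4
tcp_pos: [0.5234, 0.3562, 0.0817]
orientation: [0.0, 0.098, 0.995, 0.0]
wrist_force: [0.8, 0.1, -0.7]
finger_gap: 0.0542
grip_force: 63.6
```

>>> send_rows(increments=[{"dx": 0, "dy": 0, "dz": -0.6, "roll": 0, "claw": -1}, {"dx": 0, "dy": 0, "dz": -1.4, "roll": 0, "claw": -1}, {"dx": 0, "dy": 0, "dz": -2, "roll": 0, "claw": -1}, {"dx": 0, "dy": 0, "dz": -2, "roll": 0, "claw": -1}, {"dx": 0, "dy": 0, "dz": -2, "roll": 0, "claw": -1}])

```text
clock: 24.02
tcp_pos: [0.5216, 0.3539, 0.0338]
orientation: [0.0, 0.098, 0.995, 0.0]
wrist_force: [0.9, -0.5, -0.7]
finger_gap: 0.0537
grip_force: 63.6
```

Run:
```python
from h import *
w=read_camera('wrist');im=w['image'].copy();s=get_state();t=s['tcp_pos'];print(t.round(4),s['orientation'].round(4),s['finger_gap'])
def sq(x,y,z,h,ang,col):
    a=np.radians(ang+45+90*np.arange(4));p=proj(w,np.c_[x+h*2**.5*np.cos(a),y+h*2**.5*np.sin(a),a*0+z]);cv2.polylines(im,[(p*16).round().astype(int)],True,col,1,cv2.LINE_AA,4)
sq(.5193,.3532,.008,.035,78.8,(0,255,0))
sq(t[0]-.0012,t[1]-.001,t[2]+.0108,.028,78.8,(0,0,255))
print(proj(w,[t[0]-.0012,t[1]-.001,t[2]+.0108]))
o=np.hstack([cv2.resize(i[120:420,160:400],(400,500)) for i in (w['image'],im)]);cv2.imwrite('pics/n6.png',o)
```

```text
[0.522  0.3542 0.0341] [6.000e-04 9.830e-02 9.952e-01 4.000e-04] 0.05396583783108226
[[272.2342071 302.8836926]]
```

View pics/n6.png

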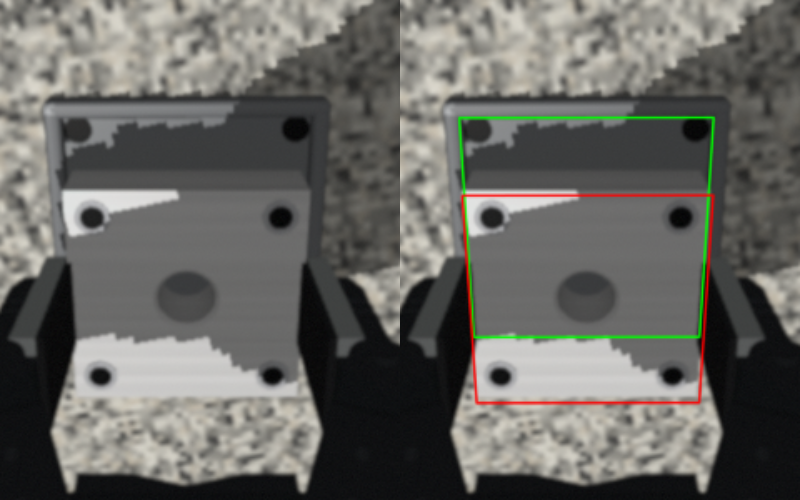

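The flange is level and square to the recess: its edges run parallel and centres match within about 1 mm. Lowering and releasing.

>>> send_rows(increments=[{"dx": 0, "dy": 0, "dz": -0.3, "roll": 0, "claw": -1}, {"dx": 0, "dy": 0, "dz": -0.7, "roll": 0, "claw": -1}, {"dx": 0, "dy": 0, "dz": -0.95, "roll": 0, "claw": -1}, {"dx": 0, "dy": 0, "dz": -1.04, "roll": 0, "claw": -1}, {"dx": 0, "dy": 0, "dz": -1.04, "roll": 0, "claw": -1}])

```text
clock: 24.7
tcp_pos: [0.5213, 0.354, 0.0073]
orientation: [-0.0, 0.098, 0.995, -0.0]
wrist_force: [-1.2, -0.6, 0.4]
finger_gap: 0.0537
grip_force: 63.6
```

>>> send_rows(increments=[{"dx": 0, "dy": 0, "dz": 0, "roll": 0, "claw": -1}, {"dx": 0, "dy": 0, "dz": 0, "roll": 0, "claw": 0.5}, {"dx": 0, "dy": 0, "dz": 0, "roll": 0, "claw": 0.8}, {"dx": 0, "dy": 0, "dz": 0, "roll": 0, "claw": 0.8}, {"dx": 0, "dy": 0, "dz": 0, "roll": 0, "claw": 0.8}])

```text
clock: 25.32
tcp_pos: [0.5216, 0.3541, 0.0073]
orientation: [0.0, 0.098, 0.995, 0.0]
wrist_force: [0.4, 0.7, 0.0]
finger_gap: 0.0767
grip_force: 0.0
```

>>> send_rows(increments=[{"dx": 0, "dy": 0, "dz": 0.5, "roll": 0, "claw": 0.8}, {"dx": 0, "dy": 0, "dz": 1.5, "roll": 0, "claw": 0.8}, {"dx": 0, "dy": 0, "dz": 3, "roll": 0, "claw": 0.8}, {"dx": 0, "dy": 0, "dz": 4.5, "roll": 0, "claw": 0.8}, {"dx": 0, "dy": 0, "dz": 5, "roll": 0, "claw": 0.8}])

```text
clock: 25.95
tcp_pos: [0.5231, 0.355, 0.1361]
orientation: [0.002, 0.098, 0.995, 0.002]
wrist_force: [-0.6, -0.3, -0.3]
finger_gap: 0.077
grip_force: 0.0
```

Run:
```python
from h import *
w=read_camera('wrist');s=get_state();print(s['tcp_pos'].round(4),s['wrist_force'].round(1))
im=w['image'];g=cv2.cvtColor(im,cv2.COLOR_BGR2GRAY)
m=(cv2.subtract(cv2.morphologyEx(g,cv2.MORPH_CLOSE,np.ones((13,13))),g)>35).astype(np.uint8)
p=proj(w,(.5193,.3532,.018))[0];n,l,st,ct=cv2.connectedComponentsWithStats(m)
a=np.radians(78.8+45+90*np.arange(4));E=np.c_[.5193+.0303*np.cos(a),.3532+.0303*np.sin(a),a*0+.018]
for q in proj(w,E):
    i=1+np.argmin(np.linalg.norm(ct[1:]-q,axis=1)+100*(st[1:,4]<10));print(q.round(1),ct[i].round(1),st[i,4],onz(w,[ct[i]],.018)[0].round(4))
```

```text
[0.5232 0.355  0.1364] [0.5 0.1 1.5]
[299.6 174. ] [299.6 174.7] 53 [0.5029 0.3783 0.018 ]
[238.5 174.1] [238.9 174.6] 87 [0.4945 0.3365 0.018 ]
[240.2 231.3] [240.4 231.8] 74 [0.5366 0.3281 0.018 ]
[298.3 231.2] [298.4 231.7] 72 [0.5449 0.37   0.018 ]
```

All four flange bolt holes are within 0.7 px of where a flange seated flat would put them. I'll let the arm settle clear of everything, check the other parts from the top camera, and hand in.

>>> send_rows(increments=[{"dx": 0, "dy": 0, "dz": 1, "roll": 0, "claw": 0.8}, {"dx": -1, "dy": 1, "dz": 2, "roll": 0, "claw": 0.8}, {"dx": -2, "dy": 2, "dz": 3, "roll": 0, "claw": 0.8}, {"dx": -3, "dy": 3, "dz": 3, "roll": 0, "claw": 0.8}, {"dx": -3, "dy": 3, "dz": 3, "roll": 0, "claw": 0.8}])

```text
clock: 26.62
tcp_pos: [0.4444, 0.4303, 0.2065]
orientation: [-0.001, 0.097, 0.995, -0.0]
wrist_force: [0.6, -0.6, -0.1]
finger_gap: 0.0767
grip_force: 0.0
```

Run:
```python
from h import *
c=read_camera('top')
for n,x,y in [('collar',.386,.3557),('pulley',.663,.2032),('gear',.5281,.203)]:
    p=proj(c,(x,y,.018))[0];d=dot(c['image'],*p,4);print(n,p.round(1),np.round(d,1),(onz(c,[d],.014)[0][:2]-[x,y]).round(4))
print(hand_in())
```

```text
collar [218.8 270.4] [219.5 270.1] [ 0.0008 -0.0012]
pulley [285.  159.2] [285.1 159. ] [ 0.0016 -0.0002]
gear [284.1 213. ] [284.3 213.3] [-0.0002 -0.0006]
the job is handed in; nothing more can be done
None
```

I set the collar, pulley, gear and flange in their own nests in that order and never went near the jar. Camera checks before hand-in put each part within about 2 mm of its nest's centre, and I handed the job in at about 27 s; no verdict came back.

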